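# Index the barcode imager arm over the plate

### The job

The barcode imager on the swing arm is pinned in the middle hole of its index plate. With a fingertip hooked under the pull ring, gently lift the spring pin clear, swing the arm one hole so that the imager comes to stand over the 96-well plate and not over the tube rack, and let the pin drop fully home in that hole. Only the ring and the arm are moved, by hooking and pushing and never by gripping; leave the plate, the rack and everything else where they are.

Things in the scene. Friction and masses are not known exactly. Their poses are not given: they have to be found in the camera images.
- stand: Scan stand, fixed: aluminium base plate 370 x 300 x 12 mm (x -110..+260, y +-150 from the origin) with a 60 mm post. Origin on the bench surface on the post's vertical axis, the arm's pivot. x: from the pivot to the side of the two plate nests (robot's right); y: square to it (away from the robot); z: up. Nests (corner locators 7 mm high) are centred at x +171, y +83 and y -83 mm, each one hole to a side of the middle.
- middle_hole (a point): Mouth of the middle hole of the steel index plate, 130 mm from the pivot on the stand's -x axis, 100 mm above the bench. The index plate is a fixed sector, 12 mm thick, fanning out from the post to 156 mm radius. It has five 12.4 mm holes on a circle of 130 mm radius about the pivot, 0.45 rad (26 degrees) apart, this one in the middle.
- swing_arm (a joint): Arm angle about the pivot, rad: 0 in the middle hole, where it starts; positive counter-clockwise from above: it takes the imager to the stand's +y and the tail with the ring to its -y. Holes at -0.90, -0.45, 0, 0.45, 0.90; stops +-1.02; a seated pin leaves +-0.008 of play. Light friction of 0.2 N m; it stays where it is left when the pin is up.
- tail (a point): End of the arm's tail (robot's left), mid-width on top of the bar: 165 mm from the pivot, 115 mm above the bench. The arm is one straight flat bar, 40 mm wide, 12 mm thick, from here over the pivot to the imager. Its hub is 64 mm across; the hub's bolt rises to 142 mm above the bench.
- index_pin (a joint): Lift of the spring index pin, m: 0 home in a hole; 0.010 when its rounded 10 mm nose just clears the index plate, also when it rests on the plate between holes; stop at 0.022. Spring: 5 N down when home, 11 N at the stop. It stands in the tail 130 mm from the pivot, in a plunger body 26 mm wide, top 143 mm above the bench. Let go within 1 mm of a hole it drops in by itself.
- pull_ring: Steel ring rigidly on top of the index pin: 44 mm inside diameter, 5 mm wire. Origin at its centre, pin home: 172 mm above the bench, 113 mm from the pivot. Axes: x level along the arm from tail to pivot, y across, z up. Its lowest point is on the pin. The ring spans y and leans 45 degrees, upper end towards the pivot, so the way through it runs down towards the pivot along (0.71, 0, -0.71).
- imager (a point): Barcode imager, a black finned box 60 x 50 x 52 mm on the arm's far end, with a round 60 mm light and lens below that look straight down. Origin on the optical axis, 190 mm from the pivot, at the top of the bar (115 mm above the bench); lowest part 87 mm above the bench, clear of plate and rack. x: outward along the arm, z: up.
- plate: White 96-well PCR plate, 128 x 86 x 14.5 mm, lying loose in one of the two nests (left or right), long side along the stand's x. Origin at the centre of its underside, 12 mm above the bench.
- tube_rack: Grey rack, 128 x 86 x 40 mm, with rows of small capped tubes, lying loose in the other nest. Origin at the centre of its underside.
- reagent: Small amber bottle with white cap, 42 mm across, 72 mm tall, on the base plate beside the post. Origin at the centre of its underside. Not to be moved.
- tip_box: Pipette tip box, black with clear lid, 122 x 86 x 68 mm, on the bench near the arm's tail. Origin at the centre of its underside. Not to be moved.
- note_pad: White note pad, 76 x 76 x 12 mm, on the bench near the arm's tail. Origin at the centre of its underside. Not to be moved.
- seal_roller: Hand roller for plate seals, grey handle and black rubber roll, about 180 mm long, 24 mm high, lying on the bench at the right. Origin below the middle. Not to be moved.
- wash_bottle: White bottle with grey cap, 72 mm across, 165 mm tall, on the bench at the right. Origin at the centre of its underside. Not to be moved.
- mouse: Computer mouse, 108 x 60 x 30 mm, on a mat at the left. Origin at the centre of its underside. Not to be moved.
There are look-alikes about, which are no part of the job. What is meant by the plate is not orange or turquoise, and is the smaller of those in its own colour.

How it is judged (in metres and radians):
On the way, in this order (a step that is already met when the one before it is completed fails the run):
1. the pin is held lifted clear of the middle hole by the fingers under the ring, the arm still there (value of joint index_pin above 0.0102 m and contact force between the fingers and pull_ring above 1 N and value of joint swing_arm between -0.2 and 0.2 rad), for 0.1 s.
2. the pin has dropped home in the next hole with the imager over the plate (value of joint index_pin below 0.003 m and horizontal distance between imager and plate below 0.012 m and (value of joint swing_arm between 0.42 and 0.48 rad or value of joint swing_arm between -0.48 and -0.42 rad)), for 0.2 s.
At the end, for the whole second after the job is handed in: The pin is home (lift below 3 mm) in the hole next to the middle one (arm at 0.45 +- 0.03 rad to one side) with the imager's axis within 12 mm of the plate's centre, the arm at rest, plate and rack within 10 mm of where they lay (all of step 2 and velocity of joint swing_arm between -0.03 and 0.03 rad/s and distance of each of plate, tube_rack from where it was at the start of the episode below 0.01 m); the robot touches nothing.
It fails at once if the arm is swung past the next hole (beyond 0.65 rad) (value of joint swing_arm above 0.65 rad or value of joint swing_arm below -0.65 rad).
It fails at once if the pull ring is gripped or wrenched (more than 35 N from the fingers) (contact force between the fingers and pull_ring above 35 N).
It fails at once if the plate or the tube rack is moved or lifted (more than 10 mm) (distance of any of plate, tube_rack from where it was at the start of the episode above 0.01 m).
It fails at once if one of the other things on the bench is moved or lifted (more than 15 mm) (distance of any of reagent, tip_box, note_pad, seal_roller, wash_bottle, mouse from where it was at the start of the episode above 0.015 m).
It also fails if it takes over 54 s, if anything falls off the work surface, if the arm or the gripper's body presses on something with over 40 N, if the wrist force passes 120 N, or if a joint passes its speed limit or range.

### The arm

A 6-joint arm with a two-finger parallel gripper is mounted at the origin on the work surface. World frame = base frame: x ahead of the robot, y to its left, z up, the work surface at z = 0. Lengths are in m, angles in degrees, forces in N, time in s.
With the tool pointing down it reaches from about 0.4 to 0.825 m from the base axis. Payload 7 kg.
Tool frame: the origin (TCP) lies between the finger pads; the fingertips stand r.nose_length ahead of it and the grasp point (between the pads) lies 2 mm behind it (r.nose_length is the distance from the TCP to the fingertips, in m); y points along the fingers, x is the direction in which the jaws open and shut, and the axes are right-handed (so a half turn about y gives the same grasp; the last joint's range is limited). The gripper opens to 88 mm and grips with 3 to 60 N. Pads are 19 mm wide; open, the fingers measure 130 mm over their backs; the gripper's body (78 mm by 193 mm) begins 47 mm behind the grasp point.
Start: joints at [16.507, 20.546, 0.682, 0, -70.136, -16.507], TCP at [0.675, -0, 0.244] pointing down, gripper open.
Joint ranges: [-176.03, 176.03], [-82.01, 121.73], [-58.28, 71.71], [-173.87, 95.51], [-174.79, -0.11], [-173.66, 173.66]. Speed limits (degrees/s): [136.94, 136.94, 172.46, 180, 180, 180].

### API

Orientations are given as [roll, pitch, yaw] about the fixed x, y, z axes, in that order (R = Rz(yaw) Ry(pitch) Rx(roll)).
In Python, from plant import readout, vision, r, spotter gives the robot as it stands.
- The arm moves only by the tool servo_tool, never from a script. Its argument "steps" is a list that holds one entry, the list of rows, each a list of 6 numbers: the shift along the tool's x, y, z in m, then the turn, a rotation vector about the tool's x, y, z in rad. A call has 1 to 20 rows; each row shifts and turns the commanded pose from where the row before left it, along the tool's axes as they then stand; what a row does not reach is not made up. A row lasts 1/10 s, in which the tool goes at most 50 mm and 8.59 degrees, less where a joint would pass 70% of its speed; a pose out of reach is approached as far as the arm can. A call with a gripper value outside its range is refused whole. "jaw" is the closure in counts, from 0 (fully open) to 255 (shut), set as the call begins (left out, the last holds). The fingers move at their own pace and stop on an object; "grip_force" is the grip in N (left out, the last holds). Time passes only in rows, so rows that do not move let the fingers close. It gives the time, the measured TCP pose, the force and the opening at its end, in the units of the state.
- readout.get_state(): the state, without advancing time (a new reading comes with each control period).
- vision.capture(name): name is "scene" or "side" or "wrist"; returns a dict with "img" (480x640x3 uint8, red, green, blue), "fx", "fy", "cx", "cy" (pixels), "rvec" (rotation vector, rad) and "tvec" (3), from world to camera coordinates, as OpenCV has them; the wrist camera has in their place "tool_from_camera" (4x4, takes a point from camera to tool coordinates, whose origin is the TCP and whose axes are the tool frame's). Camera axes: x right, y down, z forward; pixel columns grow to the right and rows downward; lengths in m; the calibration is good to about 2 mm. A picture is of the moment at which its call begins: read the wrist's pose just before it. There is no depth.
- r.close_job(): hands the job in, once; it reports no verdict.
Trained networks look in the newest picture that a camera, given by its name, has taken for a name from the list of things; names that differ only in an ending like _2 or _b are one class to them, and where a whole thing is asked for, a point or a joint stands for the part that bears it (a point fixed in the world has none). Each returns a list of dicts, best first, with "conf" (0 to 1); they miss things now and then, are a little off and sometimes report something else, mostly with a low value. They report only what shows in the picture. A call takes as long as a camera call. They do not tell look-alikes from the thing itself.
- spotter.search_frame(camera, thing): "uv" ([column, row] in pixels, amid what is visible of it).
- spotter.silhouettes(camera, thing): "region" (480x640 bool, what is visible of it) and "uv" ([column, row] in pixels, amid what is visible of it).
The state is a dict: "time_s": time; "joints": joint angles; "qd": joint speeds; "joint_torque": joint torques, N m; "tcp_pos": TCP position; "eef_rot": TCP orientation; "contact_force": force on the tool from outside, world axes, zero at the start; "moment": the same for the moment, N m; "gripper_width": finger opening in m.
Only numpy, scipy, OpenCV 4.12 (cv2) and the standard library are available. Lean on these libraries where they do the work, as an engineer would, in place of code of your own. Each camera call takes 0.05 s, during which the arm holds its last target.

## Working session

There is one attempt and no reset: what is moved stays moved. The work goes in short steps, Python scripts to look and compute and a tool call to move; the robot and the scene stay as the last step left them, time stands still between calls to the robot, and variables do not carry over. Pictures are saved under pics/ and viewed, and the job is handed in when it is done.

Besides the shell and the picture viewer there is one more tool, called after "Emit:" as name(argument=value, ...), one argument or row to a line, values as JSON. servo_tool: Moves the arm, as the interface text tells. Its arguments: {"type":"object","properties":{"steps":{"type":"array","items":{"type":"array","items":{"type":"array","items":{"type":"number"}}}},"jaw":{"type":"number"},"grip_force":{"type":"number"}},"required":["steps"]}

```bash
ls; mkdir -p pics
python3 - <<'E'
from plant import readout, vision, r, spotter
import cv2
print(readout.get_state(), r.nose_length)
for n in ["scene","side","wrist"]:
    c=vision.capture(n); cv2.imwrite(f"pics/{n}0.png",c["img"][:,:,::-1])
    print(n,{k:v for k,v in c.items() if k!="img"})
    for t in ["pull_ring","plate","tube_rack","imager","tail","tip_box","note_pad","reagent","index_pin"]:
        try: print(t,[(d["conf"],d["uv"]) for d in spotter.search_frame(n,t)])
        except Exception as e: print(t,e)
E
```

```text
pics
{'time_s': 0.0, 'joints': array([ 1.65063073e+01,  2.05914022e+01,  6.35287490e-01, -2.14057768e-02,
       -7.01357439e+01, -1.65067651e+01]), 'qd': array([-0.14049212,  0.01142841,  0.08307116,  0.01474462, -0.06699003,
       -0.09517148]), 'joint_torque': array([-8.00930356e-04, -5.82726967e+01,  2.93058443e+01,  6.99745238e+00,
        6.93249181e-03, -2.06530804e-04]), 'tcp_pos': array([ 6.74548036e-01, -2.07929137e-05,  2.42630490e-01]), 'eef_rot': array([-8.99931912e+01, -9.37907417e-02,  1.79992247e+02]), 'contact_force': array([ 0.45480067, -0.23357665,  1.03074624]), 'moment': array([-0.03827819,  0.01266467, -0.06129099]), 'gripper_width': 0.08764846525018886} 0.017
scene {'fx': 621.7125362121091, 'fy': 621.7125362121091, 'cx': 343.1830624109788, 'cy': 240.29899424088583, 'rvec': array([ 1.0693878 ,  2.51677012, -0.9319749 ]), 'tvec': array([ 0.34121434, -0.24373625,  1.99253863])}
pull_ring []
plate [(0.84, [341.7, 169.8]), (0.78, [286.0, 265.8]), (0.75, [195.8, 247.1]), (0.73, [242.3, 318.0])]
tube_rack [(0.75, [329.7, 225.2]), (0.67, [343.6, 274.0])]
imager [(0.87
[... 868 characters left out ...]
48804, 'fy': 348.5821629848804, 'cx': 323.03558233526365, 'cy': 239.0963883440554, 'tool_from_camera': array([[ 9.99999515e-01, -9.49349530e-04,  2.63763841e-04,
        -2.25229786e-04],
       [-5.28261039e-04, -2.90598658e-01,  9.56844888e-01,
        -1.41166226e-01],
       [-8.31730827e-04, -9.56844563e-01, -2.90599019e-01,
         7.87282556e-02],
       [ 0.00000000e+00,  0.00000000e+00,  0.00000000e+00,
         1.00000000e+00]])}
pull_ring []
plate [(0.62, [175.4, 180.4]), (0.57, [345.7, 148.4])]
tube_rack [(0.86, [549.3, 147.1])]
imager [(0.56, [471.5, 140.4])]
tail [(0.81, [474.6, 143.0])]
tip_box []
note_pad []
reagent [(0.71, [350.6, 291.2])]
index_pin [(0.69, [475.8, 140.4])]
```

View pictures.

View pics/scene0.png

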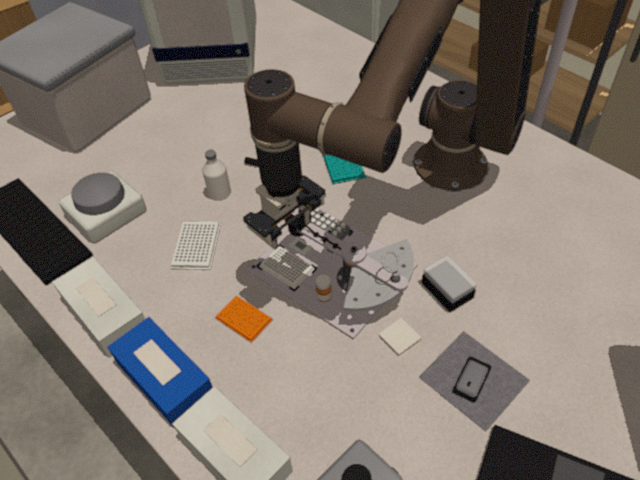

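View pics/side0.png

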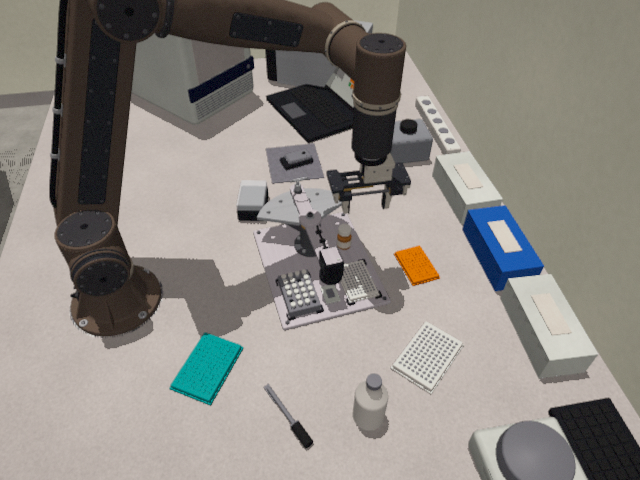

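View pics/wrist0.png

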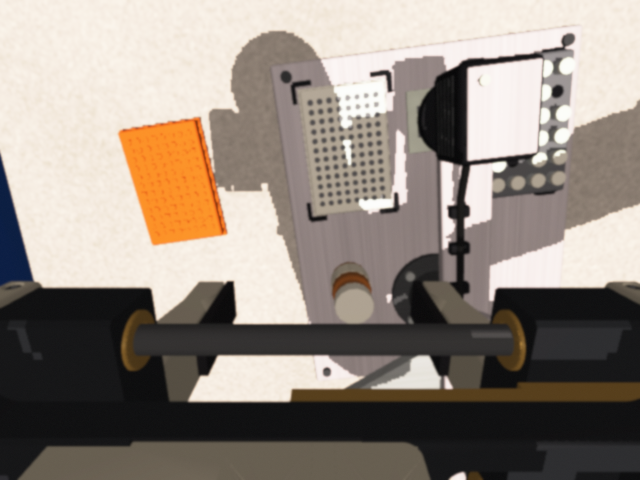

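Run:
```python
import cv2
a=cv2.imread("pics/scene0.png")[190:350,240:440]; cv2.imwrite("pics/sc_c.png",cv2.resize(a,None,fx=4,fy=3.7,interpolation=cv2.INTER_CUBIC))
a=cv2.imread("pics/side0.png")[160:340,240:400]; cv2.imwrite("pics/si_c.png",cv2.resize(a,(640,720)[:2],interpolation=cv2.INTER_CUBIC)[:600])
```

```text
(no output)
```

View pics/sc_c.png

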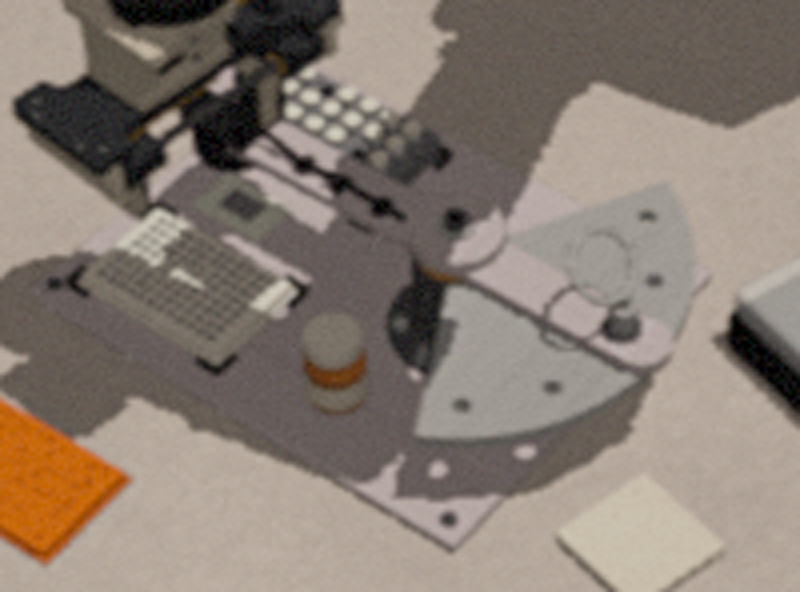

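View pics/si_c.png

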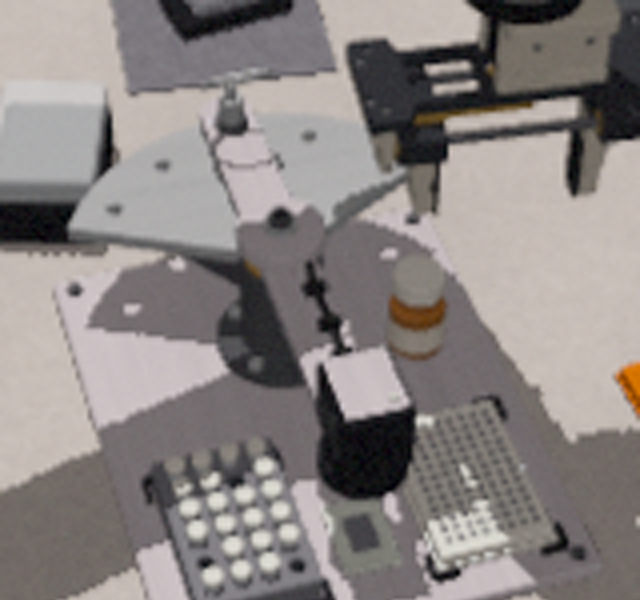

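```bash
cat > h.py <<'E'
import numpy as np, cv2
from scipy.optimize import least_squares
from scipy.spatial.transform import Rotation as Ro
from plant import readout, vision, r, spotter
def proj(c,P):
    K=np.array([[c["fx"],0,c["cx"]],[0,c["fy"],c["cy"]],[0,0,1]])
    return cv2.projectPoints(np.array(P,float).reshape(-1,1,3),c["rvec"],c["tvec"],K,None)[0].reshape(-1,2)
def wristcam(c,s):
    R=Ro.from_euler("xyz",s["eef_rot"],degrees=True).as_matrix(); T=np.eye(4);T[:3,:3]=R;T[:3,3]=s["tcp_pos"]
    W=np.linalg.inv(T@c["tool_from_camera"]); c=dict(c)
    c["rvec"]=cv2.Rodrigues(W[:3,:3])[0]; c["tvec"]=W[:3,3]; return c
def S2W(p,P):
    x,y,a=p; P=np.array(P,float).reshape(-1,3); c,s=np.cos(a),np.sin(a)
    return np.c_[x+c*P[:,0]-s*P[:,1], y+s*P[:,0]+c*P[:,1],P[:,2]]
def hole(a,z=.1): return [-.13*np.cos(a),-.13*np.sin(a),z]
E
cat > fit.py <<'E'
from h import *
obs={"scene":[((455,218),[0,0,.142]),((648,216),hole(.9)),((655,281),hole(.45)),((552,387),hole(-.45)),((462,405),hole(-.9))],
"side":[((280,218),[0,0,.142]),((162,165),hole(.45)),((113,208),hole(.9)),((309,135),hole(-.45))]}
C={n:vision.capture(n) for n in obs}
def f(p,full=False):
    o=[]
    for n in obs:
        uv=np.array([x[0] for x in obs[n]],float)
        uv=uv/[4,3.7]+[240,190] if n=="scene" else uv/4+[240,160]
        o.append(proj(C[n],S2W(p,[x[1] for x in obs[n]]))-uv)
    return np.concatenate(o).ravel()
best=least_squares(f,[.65,-.05,-np.pi/2],loss="soft_l1")
p=best.x;print(p,np.degrees(p[2]));print(f(p).reshape(-1,2).round(1))
np.save("stand.npy",p)
for n,P in dict(ring=[-.113,0,.172],tail=[-.165,0,.115],plate=[.171,.083,.012],rack=[.171,-.083,.012],img=[.19,0,.115]).items():
    print(n,S2W(p,P)[0].round(4),proj(C["scene"],S2W(p,P)).round(0),proj(C["side"],S2W(p,P)).round(0))
E
python3 fit.py
```

```text
[ 0.548283    0.09879227 -1.44802874] -82.96593527517496
[[-0.2 -0.7]
 [-0.8  0.1]
 [-0.7 -0.2]
 [-0.3  0.1]
 [-0.3  0.1]
 [-0.3 -2.3]
 [-0.4 -0.8]
 [-0.2 -0.5]
 [-0.7 -0.7]]
ring [0.5344 0.2109 0.172 ] [[390. 262.]] [[298. 179.]]
tail [0.5281 0.2626 0.115 ] [[407. 286.]] [[294. 183.]]
plate [ 0.6516 -0.0608  0.012 ] [[286. 268.]] [[356. 281.]]
rack [ 0.4868 -0.0811  0.012 ] [[323. 232.]] [[299. 295.]]
img [ 0.5716 -0.0898  0.115 ] [[297. 222.]] [[331. 268.]]
```

Run:
```python
from h import *
c=vision.capture("wrist"); s=readout.get_state(); print(s["time_s"])
w=wristcam(c,s)
R=Ro.from_euler("xyz",s["eef_rot"],degrees=True).as_matrix()
for x in (.044,.054,.065):
  for y in (.017,-.03):
    for z in (-.0095,.0095):
      P=s["tcp_pos"]+R@[x,y,z]; print(x,y,z,proj(w,P).round(0),proj(vision.capture("side"),P).round(0) if y>0 and 0 else "")
a=c["img"][260:460,:,::-1]; cv2.imwrite("pics/w_c.png",cv2.resize(a,(800,250)))
im=vision.capture("side"); 
cs=cv2.imread("pics/side0.png")[150:225,310:420]; cv2.imwrite("pics/si_f.png",cv2.resize(cs,None,fx=7,fy=7,interpolation=cv2.INTER_CUBIC))
for x in (-.065,-.044,.044,.054,.065):
  for z in (-.0095,.0095):
    P=s["tcp_pos"]+R@[x,.017,z]; q=proj(im,P)[0]; print(x,z,((q-[310,150])*7).round())
```

```text
1.65
0.044 0.017 -0.0095 [[410. 315.]] 
0.044 0.017 0.0095 [[413. 280.]] 
0.044 -0.03 -0.0095 [[440. 377.]] 
0.044 -0.03 0.0095 [[445. 332.]] 
0.054 0.017 -0.0095 [[430. 315.]] 
0.054 0.017 0.0095 [[433. 280.]] 
0.054 -0.03 -0.0095 [[466. 377.]] 
0.054 -0.03 0.0095 [[472. 332.]] 
0.065 0.017 -0.0095 [[451. 315.]] 
0.065 0.017 0.0095 [[456. 280.]] 
0.065 -0.03 -0.0095 [[495. 377.]] 
0.065 -0.03 0.0095 [[503. 332.]] 
-0.065 -0.0095 [548. 370.]
-0.065 0.0095 [563. 405.]
-0.044 -0.0095 [493. 377.]
-0.044 0.0095 [507. 411.]
0.044 -0.0095 [260. 405.]
0.044 0.0095 [272. 440.]
0.054 -0.0095 [234. 408.]
0.054 0.0095 [245. 443.]
0.065 -0.0095 [204. 412.]
0.065 0.0095 [215. 447.]
```

View pics/si_f.png

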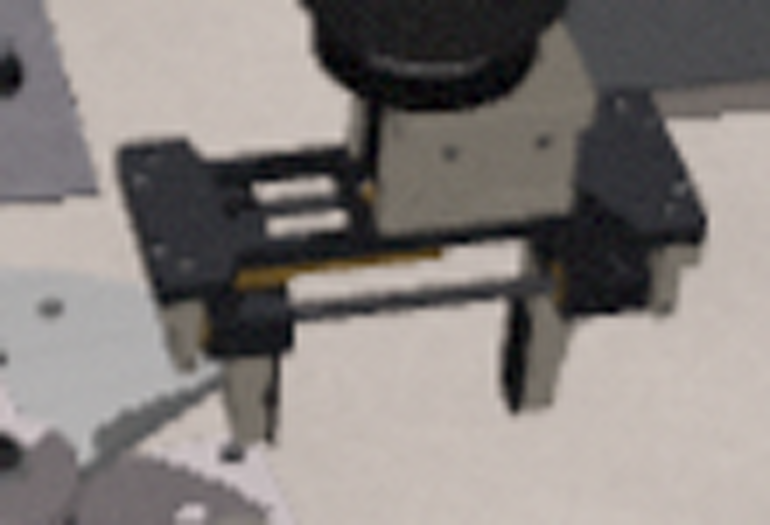

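View pics/w_c.png

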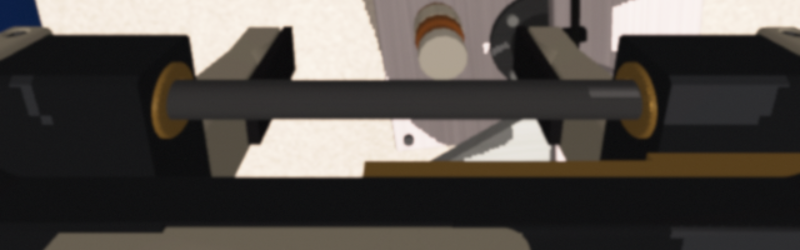

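Emit:
servo_tool(
  steps=[
    [[0.01,0,-0.029,0,0,0],[0.01,0,-0.029,0,0,0],[0.01,0,-0.029,0,0,0],[0.01,0,-0.029,0,0,0],[0.01,0,-0.029,0,0,0],[0.01,0,-0.029,0,0,0],[0.01,0,-0.029,0,0,0],[0.01,0,-0.029,0,0,0],[0.01,0,-0.029,0,0,0],[0.01,0,-0.029,0,0,0],[0,0,0,0,-0.123,0],[0,0,0,0.131,0,0],[0,0,0,0.131,0,0],[0,0,0,0.131,0,0],[0,0,0,0.131,0,0],[0,0,0,0.131,0,0],[0,0,0,0.131,0,0],[0,0,0,0,0,0],[0,0,0,0,0,0]],
  ],
)

```text
time_s: 3.6
tcp_pos: [0.5748, 0.2906, 0.2422]
eef_rot: [-44.9, -0.1, -172.9]
contact_force: [0.5, -0.2, 2.0]
gripper_width: 0.0875
```

```bash
cat > look.py <<'E'
import sys
from h import *
tag=sys.argv[1]; a=float(sys.argv[2]) if len(sys.argv)>2 else 0; lift=float(sys.argv[3]) if len(sys.argv)>3 else 0
p=np.load("stand.npy").copy(); q=p.copy(); q[2]+=a
t=np.linspace(0,2*np.pi,60)
def ring(r): return np.c_[-.113+r*np.cos(t)*.7071, r*np.sin(t), .172+lift+r*np.cos(t)*.7071]
for n in ["wrist","scene","side"]:
    s=readout.get_state(); c=vision.capture(n)
    if n=="wrist": c=wristcam(c,s)
    im=c["img"][:,:,::-1].copy(); raw=im.copy()
    print(n,[(d["conf"],d["uv"]) for d in spotter.search_frame(n,"pull_ring")], proj(c,S2W(q,[-.113,0,.172+lift])).round(0))
    u0,v0=proj(c,S2W(q,[-.113,0,.172+lift]))[0]; k=1 if n=="wrist" else 5
    x0,y0=(0,0) if k==1 else (int(u0-60),int(v0-50))
    cr=raw if k==1 else cv2.resize(raw[y0:y0+100,x0:x0+130],None,fx=k,fy=k,interpolation=cv2.INTER_CUBIC)
    if k==1: cv2.imwrite(f"pics/{tag}_{n}_raw.png",cr)
    for rr in (.0245,):
        pts=((proj(c,S2W(q,ring(rr)))-[x0,y0]+.5)*k-.5).astype(np.int32)
        cv2.polylines(cr,[pts],True,(0,0,255),1)
    pts=((proj(c,S2W(p,[hole(.45),hole(-.45),hole(.9),hole(-.9),[0,0,.142],[.171,.083,.0265]]))-[x0,y0]+.5)*k-.5).astype(int)
    for P in pts: cv2.circle(cr,tuple(int(v) for v in P),4,(0,255,0),1)
    cv2.imwrite(f"pics/{tag}_{n}.png",cr)
print(s["time_s"],s["tcp_pos"].round(4),s["eef_rot"].round(2),s["contact_force"].round(2))
E
python3 look.py b
```

```text
wrist [(0.59, [381.6, 215.6])] [[391. 242.]]
scene [] [[390. 262.]]
side [(0.66, [316.0, 237.2]), (0.5, [297.2, 179.0])] [[298. 179.]]
3.8 [0.5754 0.2895 0.245 ] [-4.5150e+01  1.0000e-01 -1.7301e+02] [0.22 0.1  0.26]
```

View pics/b_wrist.png

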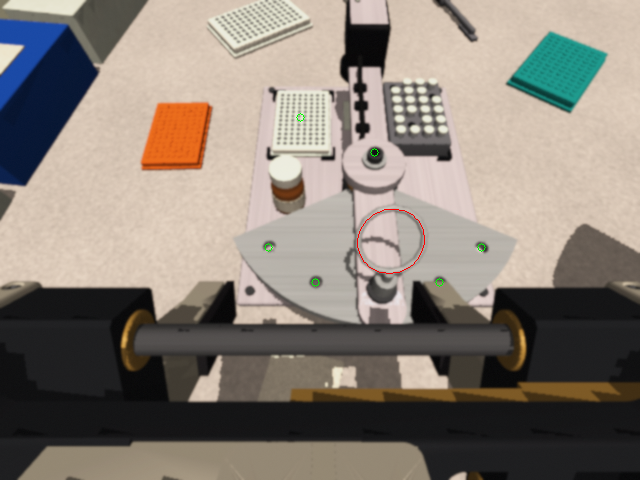

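View pics/b_scene.png

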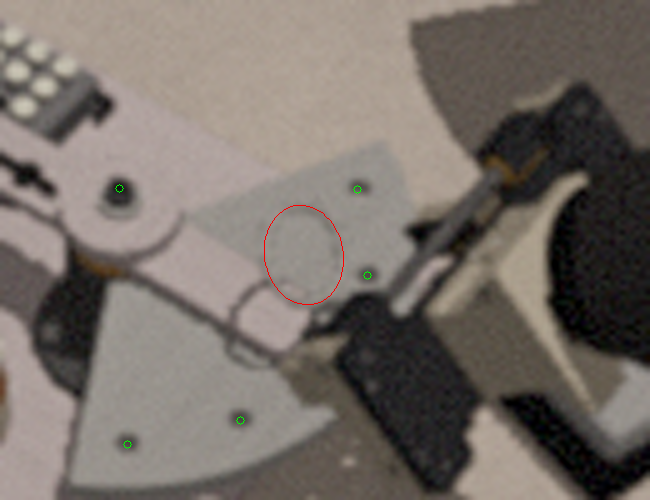

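View pics/b_side.png

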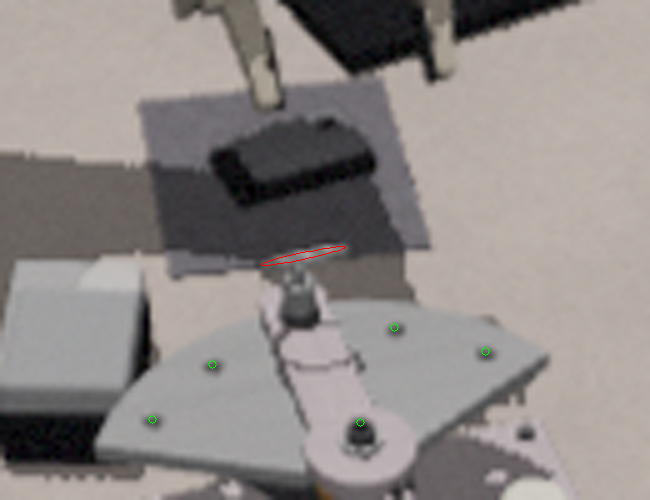

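Emit:
servo_tool(
  steps=[
    [[0,0.02,0,0,0,0],[0,0.02,0,0,0,0],[0,0.02,0.002,0,0,0],[0,0.015,0,0,0,0],[0,0,0,0,0,0],[0,0,0,0,0,0]],
  ],
)

```text
time_s: 4.5
tcp_pos: [0.582, 0.2361, 0.1927]
eef_rot: [-45.0, 0.1, -173.0]
contact_force: [0.4, -0.2, -0.2]
gripper_width: 0.088
```

```bash
python3 look.py c
```

```text
wrist [(0.93, [395.6, 258.6]), (0.23, [481.7, 13.5])] [[418. 290.]]
scene [(0.4, [330.4, 240.4])] [[390. 262.]]
side [(0.48, [298.2, 179.3])] [[298. 179.]]
4.7 [0.5819 0.2368 0.1925] [-4.5010e+01  6.0000e-02 -1.7292e+02] [-0.56 -0.27 -0.33]
```

View pics/c_wrist.png

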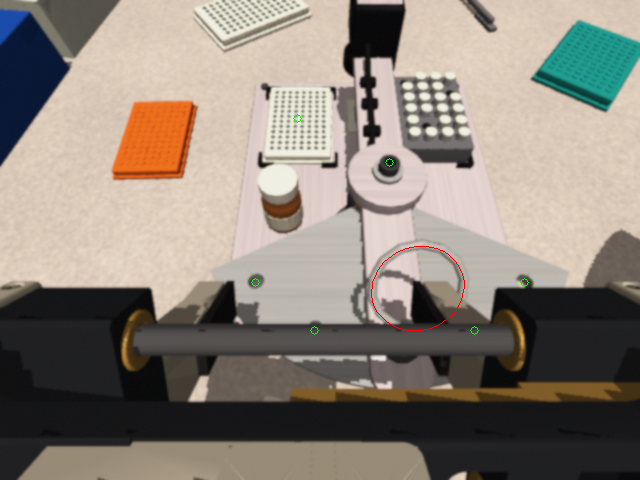

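View pics/c_side.png

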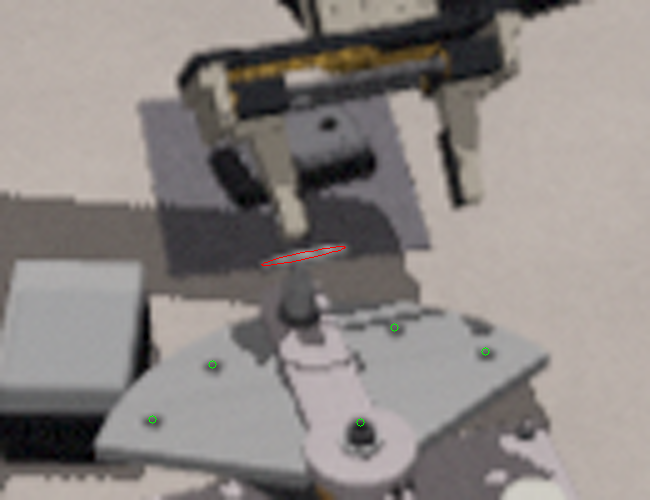

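View pics/c_scene.png

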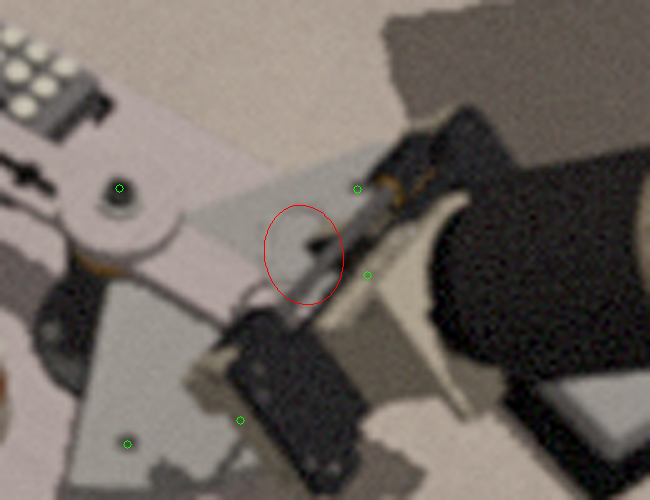

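Emit:
servo_tool(
  steps=[
    [[-0.003,0.004,0.002,0,0,0],[0,0.01,0,0,0,0],[0,0.01,0,0,0,0],[0,0.01,0,0,0,0],[0,0,0,0,0,0]],
  ],
)

```text
time_s: 5.3
tcp_pos: [0.5872, 0.2091, 0.1681]
eef_rot: [-44.9, -0.1, -173.0]
contact_force: [0.4, -1.1, -0.8]
gripper_width: 0.0878
```

```bash
python3 look.py d
```

```text
wrist [(0.96, [424.7, 288.8]), (0.21, [370.1, 240.1])] [[444. 331.]]
scene [(0.57, [383.7, 252.2])] [[390. 262.]]
side [(0.51, [358.1, 282.3]), (0.45, [293.7, 181.0])] [[298. 179.]]
5.5 [0.588  0.2112 0.1696] [-4.4980e+01  3.0000e-02 -1.7295e+02] [-0.66  0.18  0.85]
```

View pics/d_wrist_raw.png

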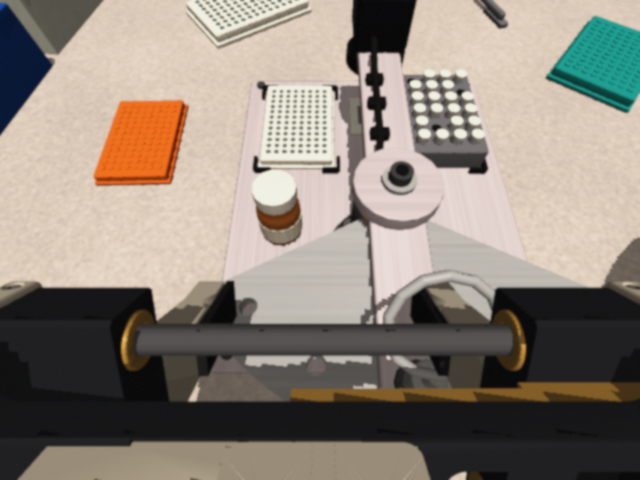

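View pics/d_side.png

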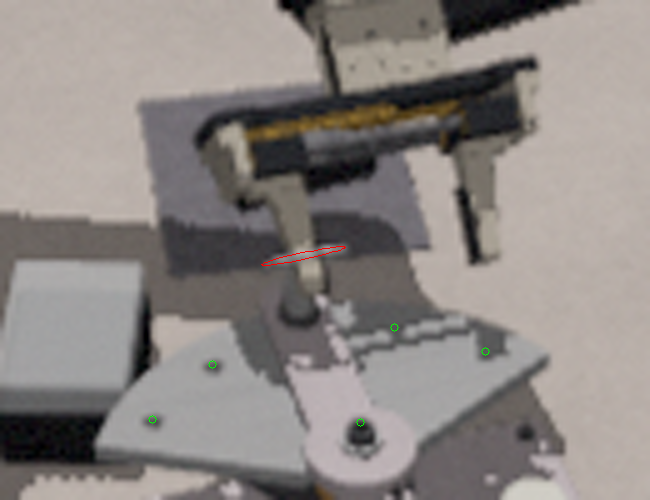

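Emit:
servo_tool(
  steps=[
    [[0,-0.0014,0.0014,0,0,0],[0,-0.0014,0.0014,0,0,0],[0,-0.0014,0.0014,0,0,0],[0,-0.0014,0.0014,0,0,0],[0,-0.0014,0.0014,0,0,0],[0,-0.0014,0.0014,0,0,0],[0,-0.0014,0.0014,0,0,0],[0,0,0,0,0,0]],
  ],
)

```text
time_s: 6.4
tcp_pos: [0.5877, 0.2113, 0.1826]
eef_rot: [-45.0, 0.0, -173.0]
contact_force: [0.3, 0.9, -5.2]
gripper_width: 0.0877
```

Emit:
servo_tool(
  steps=[
    [[0,-0.0014,0.0014,0,0,0],[0,-0.0014,0.0014,0,0,0],[0,-0.0014,0.0014,0,0,0],[0,-0.0014,0.0014,0,0,0],[0,-0.0014,0.0014,0,0,0],[0,0,0,0,0,0],[0,0,0,0,0,0]],
  ],
)

```text
time_s: 7.1
tcp_pos: [0.5877, 0.2111, 0.193]
eef_rot: [-45.0, 0.0, -173.0]
contact_force: [0.6, 2.2, -8.7]
gripper_width: 0.0876
```

```bash
python3 look.py e 0 0.013
```

```text
wrist [(0.87, [423.1, 293.2])] [[437. 333.]]
scene [] [[391. 258.]]
side [(0.47, [305.9, 175.6]), (0.34, [297.8, 293.1])] [[298. 175.]]
7.3 [0.5878 0.2111 0.193 ] [ -44.97    0.   -172.95] [-1.02  3.57 -8.26]
```

View pics/e_side.png

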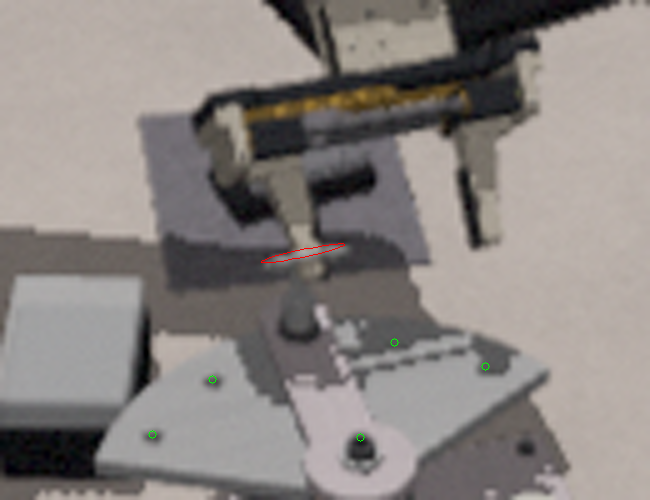

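View pics/e_wrist.png

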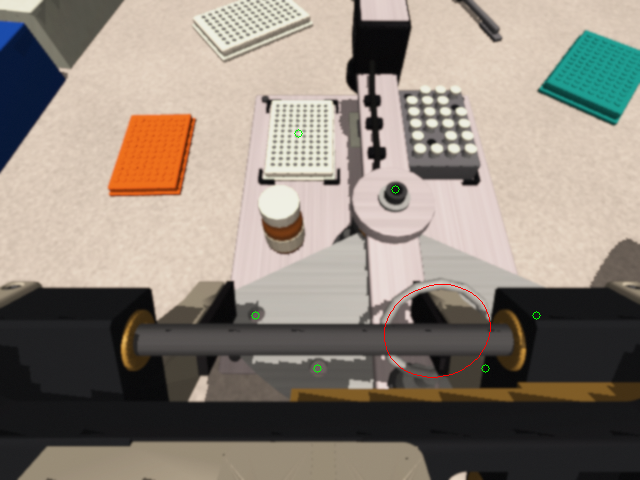

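Emit:
servo_tool(
  steps=[
    [[0,-0.0014,0.0014,0,0,0],[0,0,0,0,0,0],[0,0,0,0,0,0]],
  ],
)

```text
time_s: 7.7
tcp_pos: [0.5878, 0.2111, 0.1951]
eef_rot: [-45.0, 0.0, -173.0]
contact_force: [-0.4, 3.4, -8.8]
gripper_width: 0.0877
```

Emit:
servo_tool(
  steps=[
    [[0.0032,-0.0011,-0.0011,0,-0.0212,0.0212],[0.0032,-0.0011,-0.0011,0,-0.0212,0.0212],[0.0032,-0.0011,-0.0011,0,-0.0212,0.0212],[0.0032,-0.0011,-0.0011,0,-0.0212,0.0212],[0,0,0,0,0,0]],
  ],
)

```text
time_s: 8.2
tcp_pos: [0.573, 0.2149, 0.1953]
eef_rot: [-45.0, -0.0, -166.0]
contact_force: [-0.7, 3.4, -9.1]
gripper_width: 0.0877
```

```bash
python3 look.py f 0.12 0.014
```

```text
wrist [(0.75, [423.9, 296.1])] [[434. 334.]]
scene [(0.48, [286.7, 266.1])] [[394. 254.]]
side [] [[294. 176.]]
8.4 [0.5738 0.2148 0.1951] [-4.4960e+01 -3.0000e-02 -1.6613e+02] [-3.04  3.58 -8.8 ]
```

View pics/f_wrist.png

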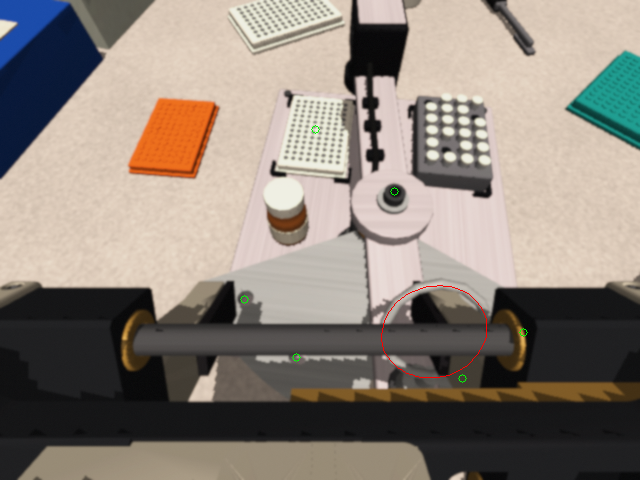

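View pics/f_side.png

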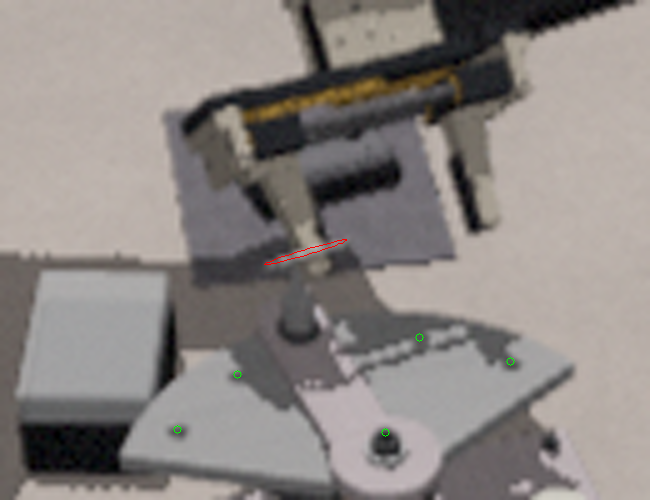

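Emit:
servo_tool(
  steps=[
    [[0.0032,-0.0011,-0.0011,0,-0.0212,0.0212],[0.0032,-0.0011,-0.0011,0,-0.0212,0.0212],[0.0032,-0.0011,-0.0011,0,-0.0212,0.0212],[0.0032,-0.0011,-0.0011,0,-0.0212,0.0212],[0.0032,-0.0011,-0.0011,0,-0.0212,0.0212],[0.0032,-0.0011,-0.0011,0,-0.0212,0.0212],[0.0032,-0.0011,-0.0011,0,-0.0212,0.0212],[0.0032,-0.0011,-0.0011,0,-0.0212,0.0212],[0.0032,-0.0011,-0.0011,0,-0.0212,0.0212],[0.0021,-0.0007,-0.0007,0,-0.0141,0.0141],[0,0,0,0,0,0],[0,0,0,0,0,0]],
  ],
)

```text
time_s: 9.7
tcp_pos: [0.5394, 0.2174, 0.1951]
eef_rot: [-45.0, -0.0, -149.4]
contact_force: [-3.6, 3.8, -8.8]
gripper_width: 0.088
```

```bash
python3 look.py g 0.41 0.014
python3 - <<'E'
import cv2
a=cv2.imread("pics/g_wrist_raw.png")[0:300,280:500];cv2.imwrite("pics/g_wc.png",cv2.resize(a,None,fx=2,fy=2,interpolation=cv2.INTER_CUBIC))
E
```

```text
wrist [(0.69, [422.1, 293.7]), (0.42, [341.0, 139.0]), (0.24, [216.0, 392.8])] [[436. 334.]]
scene [] [[398. 245.]]
side [] [[284. 180.]]
9.9 [0.5395 0.2173 0.195 ] [-4.4970e+01 -4.0000e-02 -1.4946e+02] [-4.44  4.32 -9.21]
```

View pics/g_wrist.png

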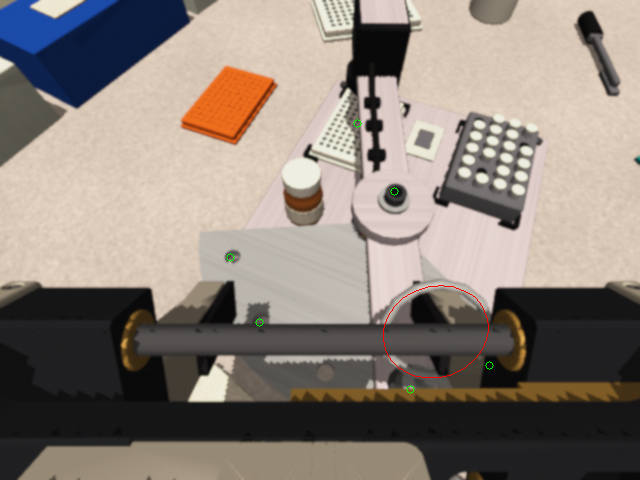

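View pics/g_side.png

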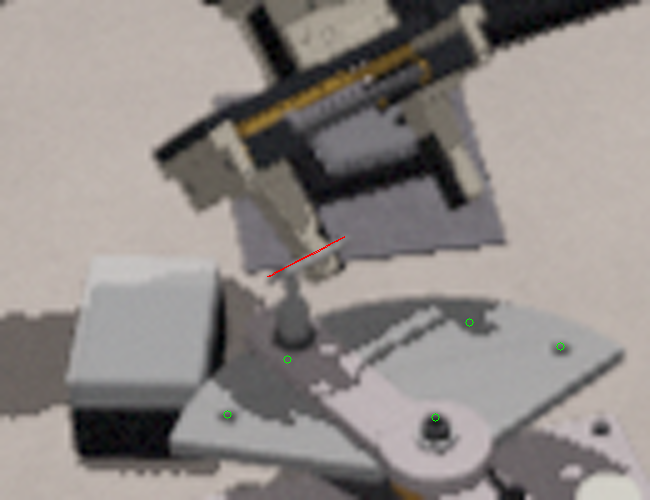

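View pics/g_scene.png

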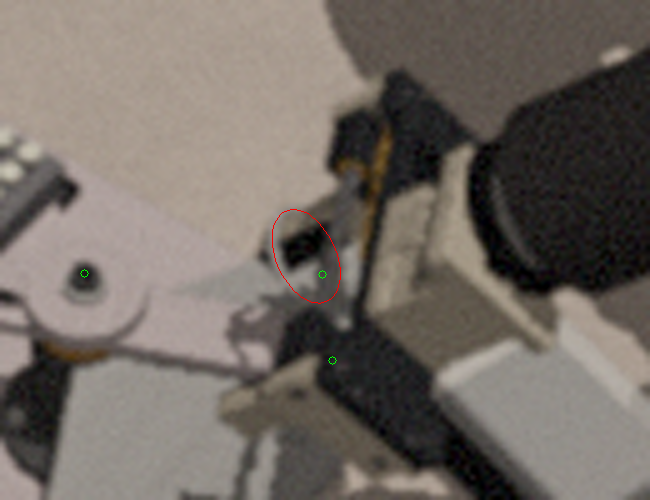

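Emit:
servo_tool(
  steps=[
    [[0.0021,-0.0007,-0.0007,0,-0.0141,0.0141],[0.0021,-0.0007,-0.0007,0,-0.0141,0.0141],[0,0,0,0,0,0],[0,0,0,0,0,0]],
  ],
)

```text
time_s: 10.4
tcp_pos: [0.5349, 0.2171, 0.195]
eef_rot: [-45.0, -0.0, -147.1]
contact_force: [-3.6, 5.8, -9.1]
gripper_width: 0.088
```

```bash
python3 look.py i 0.45 0.0145
python3 - <<'E'
import cv2,numpy as np
e=cv2.imread("pics/e_wrist_raw.png");i=cv2.imread("pics/i_wrist_raw.png")
for nm,(x0,y0,x1,y1) in dict(imager=(350,5,412,70),clips=(362,90,388,165),bolt=(378,172,416,210),hubR=(350,165,440,240),ring=(400,278,485,300)).items():
    t=e[y0:y1,x0:x1]; m=cv2.matchTemplate(i,t,cv2.TM_CCOEFF_NORMED)
    m[:, :]=np.where((abs(np.arange(m.shape[0])[:,None]-y0)<15)&(abs(np.arange(m.shape[1])[None]-x0)<25),m,-1)
    _,v,_,l=cv2.minMaxLoc(m); x,y=l
    sx=.5*(m[y,x-1]-m[y,x+1])/(m[y,x-1]-2*m[y,x]+m[y,x+1]); print(nm,round(v,3),x-x0+round(float(sx),2),y-y0)
a=i[0:310,250:500];cv2.imwrite("pics/i_wc.png",cv2.resize(a,None,fx=1.9,fy=1.9,interpolation=cv2.INTER_CUBIC))
E
```

```text
wrist [(0.85, [427.3, 295.6])] [[437. 333.]]
scene [] [[398. 243.]]
side [(0.37, [298.3, 422.4])] [[283. 181.]]
10.6 [0.535  0.2171 0.195 ] [-4.4980e+01 -2.0000e-02 -1.4716e+02] [ -3.26   4.86 -10.07]
imager 0.994 0.91 3
clips 0.99 0.76 2
bolt 0.992 0.29 2
hubR 0.724 0.61 2
ring 0.955 -0.28 1
```

View pics/i_wc.png

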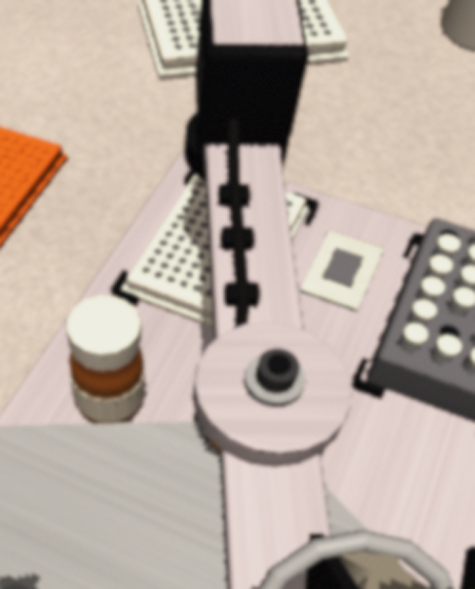

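View pics/i_side.png

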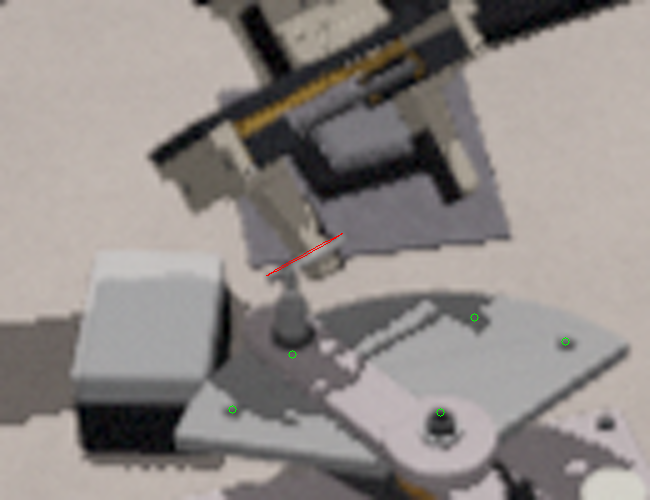

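Emit:
servo_tool(
  steps=[
    [[0,0.0014,-0.0014,0,0,0],[0,0.0014,-0.0014,0,0,0],[0,0.0014,-0.0014,0,0,0],[0,0.0014,-0.0014,0,0,0],[0,0,0,0,0,0],[0,0,0,0,0,0]],
  ],
)

```text
time_s: 11.3
tcp_pos: [0.535, 0.2171, 0.1873]
eef_rot: [-45.0, -0.0, -147.2]
contact_force: [-4.1, 5.7, -7.2]
gripper_width: 0.0879
```

Emit:
servo_tool(
  steps=[
    [[0,0.0014,-0.0014,0,0,0],[0,0.0014,-0.0014,0,0,0],[0,0.0014,-0.0014,0,0,0],[0,0.0014,-0.0014,0,0,0],[0,0,0,0,0,0],[0,0,0,0,0,0]],
  ],
)

```text
time_s: 11.9
tcp_pos: [0.5355, 0.2166, 0.1802]
eef_rot: [-44.9, -0.0, -147.2]
contact_force: [-0.0, 1.2, -0.4]
gripper_width: 0.0877
```

Emit:
servo_tool(
  steps=[
    [[0,0.0014,-0.0014,0,0,0],[0,0.0014,-0.0014,0,0,0],[0,0.0014,-0.0014,0,0,0],[0,0,0,0,0,0],[0,0,0,0,0,0]],
  ],
)

```text
time_s: 12.4
tcp_pos: [0.5354, 0.2171, 0.1733]
eef_rot: [-45.0, -0.0, -147.2]
contact_force: [-0.3, 0.2, -0.3]
gripper_width: 0.0878
```

```bash
python3 look.py j 0.45 0
```

```text
wrist [(0.95, [426.3, 286.9])] [[442. 330.]]
scene [] [[398. 247.]]
side [(0.22, [297.6, 294.4])] [[283. 184.]]
12.6 [0.5354 0.2172 0.1734] [-4.4970e+01 -1.0000e-02 -1.4719e+02] [-0.81 -0.1  -0.25]
```

View pics/j_wrist.png

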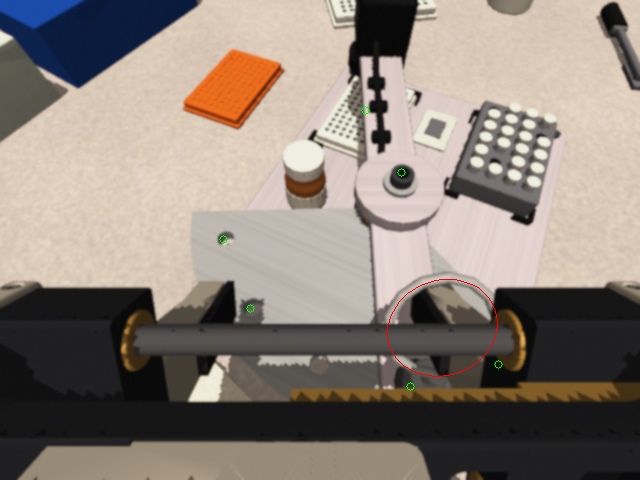

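View pics/j_side.png

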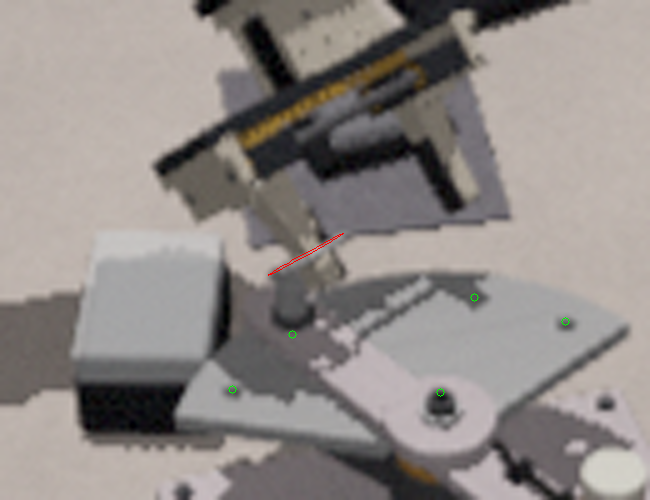

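Emit:
servo_tool(
  steps=[
    [[0,0,-0.003,0,0,0],[0,-0.01,0,0,0,0],[0,-0.01,0,0,0,0],[0,-0.01,0,0,0,0],[0,-0.015,0,0,0,0],[0,-0.02,0,0,0,0],[0,-0.02,0,0,0,0],[0,-0.02,0,0,0,0],[0,-0.02,0,0,0,0],[0,0,0,0,0,0],[0,0,0,0,0,0]],
  ],
)

```text
time_s: 13.8
tcp_pos: [0.4859, 0.294, 0.2598]
eef_rot: [-45.0, 0.0, -147.1]
contact_force: [-0.4, -0.0, -0.6]
gripper_width: 0.0873
```

```bash
python3 look.py k 0.45 0
```

```text
wrist [(0.97, [403.3, 216.0])] [[391. 240.]]
scene [(0.48, [392.7, 251.2])] [[398. 247.]]
side [] [[283. 184.]]
14.0 [0.4863 0.2927 0.2591] [-4.4940e+01 -7.0000e-02 -1.4723e+02] [ 0.29 -0.59  0.24]
```

View pics/k_wrist.png

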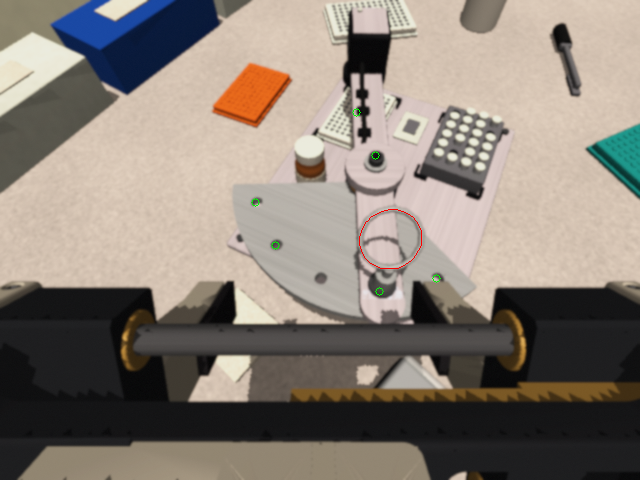

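View pics/k_side.png

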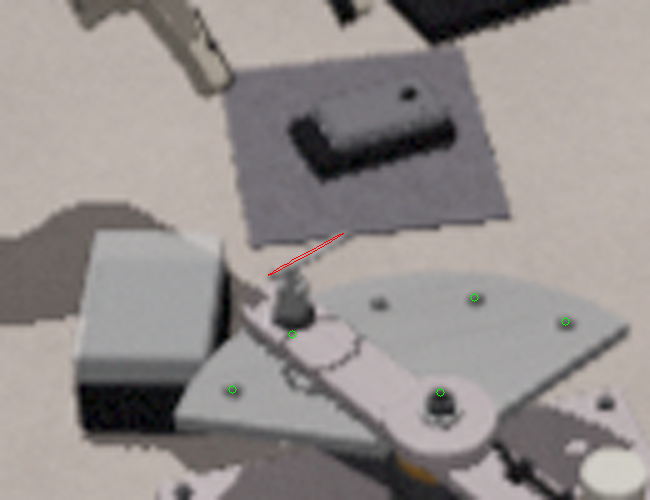

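View pics/k_scene.png

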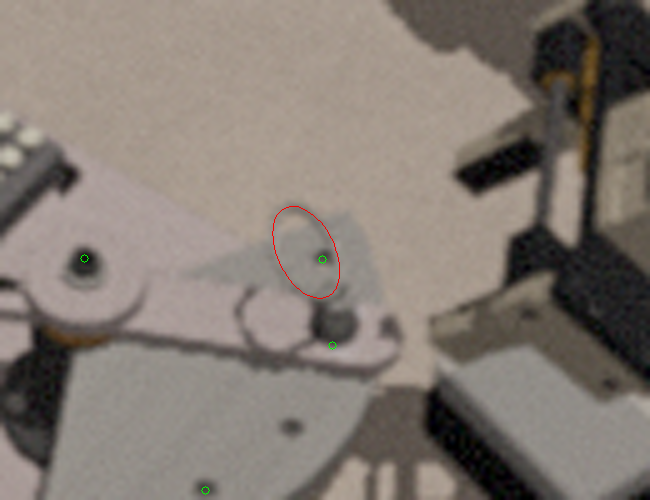

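Run:
```python
from h import *
s=readout.get_state(); c=wristcam(vision.capture("wrist"),s)
t=np.linspace(0,2*np.pi,60); q=np.load("stand.npy")
im=c["img"][:,:,::-1]; k=5; x0,y0=330,190
cr=cv2.resize(im[y0:y0+110,x0:x0+130],None,fx=k,fy=k,interpolation=cv2.INTER_CUBIC)
for a,l,col in ((.45,0,(0,0,255)),(.45,.010,(255,0,0))):
    p=q.copy();p[2]+=a
    R=np.c_[-.113+.0245*np.cos(t)*.7071, .0245*np.sin(t), .172+l+.0245*np.cos(t)*.7071]
    cv2.polylines(cr,[((proj(c,S2W(p,R))-[x0,y0]+.5)*k-.5).astype(np.int32)],True,col,1)
cv2.imwrite("pics/l.png",cr)
```

```text
(no output)
```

View pics/l.png

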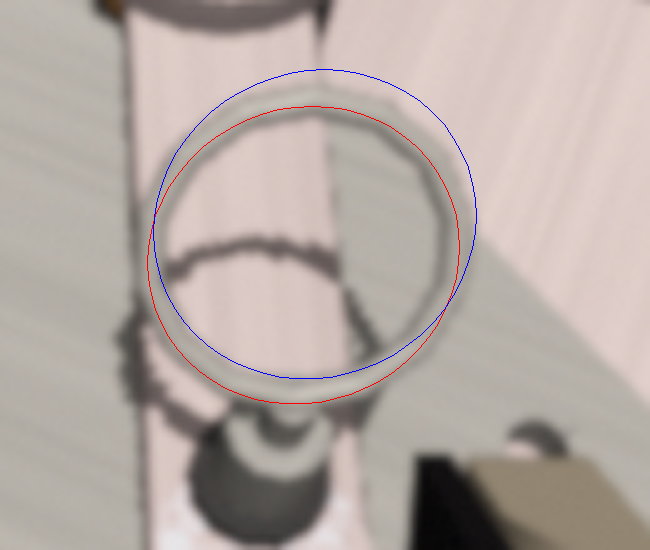

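Run:
```python
import cv2,numpy as np
b=cv2.imread("pics/b_wrist_raw.png")[190:300,330:460];k=cv2.imread("pics/k_wrist_raw.png")[190:300,330:460]
f=lambda a:cv2.resize(a,(400,338),interpolation=cv2.INTER_CUBIC)
cv2.imwrite("pics/m.png",np.hstack([f(b),f(k)]))
```

```text
(no output)
```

View pics/m.png

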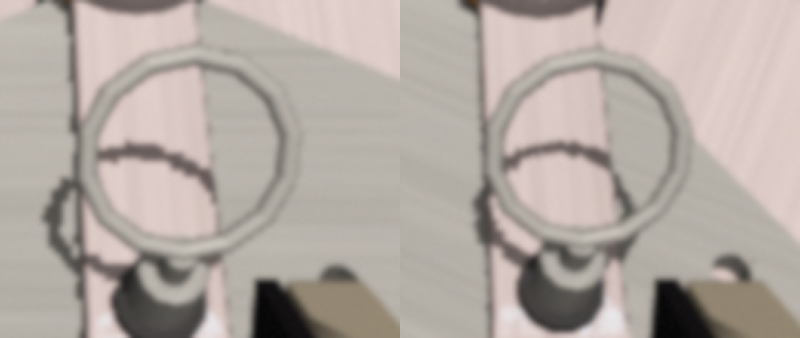

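```bash
python3 -c "
from plant import r,readout
print(readout.get_state()['contact_force']); print(r.close_job())"
```

```text
[-0.49206285 -1.02728213 -0.61405108]
the job is handed in; nothing more can be done
None
```

I moved the imager over the small white plate and let the pin drop into the next hole, then handed the job in at about 14 s. No verdict was reported.

**What I did:** I put one open fingertip through the pull ring, with the tool tilted 45°, and lifted the pin about 14 mm. I swung the arm +0.45 rad to the far nest, where that plate lies, and lowered the pin. I then drew the finger straight out; nothing was gripped.

**Last checks:**
- **Pin:** The load stayed on the finger past the height where a pin resting on the index plate would have let go, then fell to zero near the height where it had first picked up the ring. After I withdrew, the wrist picture showed the ring at the same height above the plunger body as at the start, so the pin is home.
- **Arm:** The measured turn was 25.8° (0.45 rad). Just before lowering, the arm lagged the finger by an estimated 0.004 rad, within the pin's 1 mm drop-in margin.
- **Other objects:** The last pictures show the imager over the plate, with plate and rack apparently undisturbed by eye. I did not measure the imager-to-plate distance in the end state. The robot stands about 0.1 m clear of the ring and touches nothing.

**One disagreement:** The ring drawn at zero lift sat about 2 pixels off the real ring in the last wrist picture. That alone could mean 2–3 mm of lift. I put it down to pose and calibration noise, because the before-and-after comparison matched.

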